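# Line up a cylinder-head cover with a drift pin and fit its bolt

### The job

The blue cover on the cylinder head hangs on one fitted bolt and has swung out of line. Swing it back until its two open holes lie over those in the head and put the red-handled drift pin fully down through the hole diagonally opposite the fitted bolt; then put the black bolt from the rack fully down into the other open hole. Leave both seated upright, with the drift still in its hole, and do not disturb the green punch or the other things on the bench.

Things in the scene. Friction and masses are not known exactly. Their poses are not given: they have to be found in the camera images.
- head: Aluminium cylinder head fixed to the bench, 160 (x) by 320 (y) by 80 mm high, foot rim 8 mm wider. Origin under its centre; z up. Valve springs, to 108 mm above the bench, on its -y half; the cover lies on the flat +y half. Two blind holes, 17 mm wide, 65 mm deep, go straight down below seat_drift and seat_bolt.
- cover (a joint): Blue cover plate, 110 x 160 x 12 mm, flat on the head's top, turning about the one fitted bolt (point pivot). Value in rad: 0 = its two 17 mm through holes in line with the head's, plate centred at head-frame x 0, y 65 mm; positive = anticlockwise seen from above. Starts at 0.13 to 0.28, limits -0.3 and 0.35; stays where it is left; takes about 0.12 N m to turn.
- pivot (a point): Point on the fitted bolt's vertical axis at the plate's top (head-frame x = -35, y = 5, z = 92 mm). The bolt's black head, 24 mm wide, reaches 18 mm above it.
- cover_stub (a point): Centre of the top of the cover's round upright pipe stub (radius 20 mm, with a lip of radius 22 mm over its top 8 mm and a foot of radius 26 mm, 8 mm high), which rises 45 mm above the plate's top, 69 mm from the fitted bolt's axis. It turns with the cover; a handy place to push.
- seat_drift (a point): Point fixed to the head, on the axis of the hole diagonally opposite the fitted bolt (head-frame x = 35, y = 125 mm), at the height of the plate's top (92 mm above the bench): the drift's origin comes here when it is home.
- seat_bolt (a point): Point fixed to the head, on the axis of the other open hole (head-frame x = -35, y = 125 mm), at the height of the plate's top (92 mm above the bench): the bolt's origin comes here when it is home.
- drift: Drift pin hanging upright in the rack, z up. Origin on its axis under its steel collar (radius 14, 5 mm thick), which rests on the rack and, when home, on the cover. Above: red round handle, 20 mm in diameter, to 50 mm over the origin. Below: steel pin 16 mm in diameter for 20 mm, then tapering to 6 mm at its tip, 55 mm below the origin. 0.15 kg.
- bolt: Black bolt hanging upright in the rack, z up. Origin on its axis under its collar (radius 15, 4 mm thick), which rests on the rack and, when home, on the cover. Above: round head, 24 mm in diameter, to 38 mm over the origin. Below: smooth shank 14 mm in diameter, narrowing to 8 mm over its last 6 mm, its end 45 mm below the origin. Drops in without turning. 0.14 kg.
- rack: Wooden rack block fixed to the bench, 70 mm (x) by 220 mm (y) by 65 mm high, origin under its centre. Three loose through holes (19 mm wide) in a row along its y at -70, 0 and 70 mm hold the drift, the bolt and the punch in any order.
- punch: Punch with a green handle 22 mm in diameter, in the rack's third hole, origin at the underside of its collar (radius 14 mm), its handle reaching 50 mm above. Not needed; leave it.
- piston: Bystander: aluminium piston, 76 mm in diameter, 60 mm high, origin under its centre.
- bearing: Bystander: steel ring, 72 mm in diameter, 18 mm high, origin under its centre.
- wrench: Bystander: wrench 190 mm long, lying on the bench, origin under its middle, x along it.
- oil: Bystander: black bottle, 66 mm in diameter, 170 mm high, origin under its centre.
- jar: Bystander: yellow jar, 70 mm in diameter, 90 mm high, origin under its centre.
Not all that is in view belongs to the job. Several things have the shape of the bolt; the one meant has the colours described above. What is shaped like the drift but orange is not meant.

How it is judged:
By the outcome, as a careful person would: the job done as asked, in the order asked, and still so for the second after the job is handed in, with the robot touching nothing.
It also fails if it takes over 72 s, if anything falls off the work surface, if the arm or the gripper's body presses on something with over 40 N, if the wrist force passes 120 N, or if a joint passes its speed limit or range.

### The arm

A 6-joint arm with a two-finger parallel gripper is mounted at the origin on the work surface. World frame = base frame: x ahead of the robot, y to its left, z up, the work surface at z = 0. Lengths are in m, angles in rad, forces in N, time in s.
With the tool pointing down it reaches from about 0.3 to 0.875 m from the base axis. Payload 6.4 kg.
Tool frame: the origin (TCP) lies midway between the tips of the shut fingers; the grasp point (between the pads) lies 19 mm behind it; x points along the fingers, y is the direction in which the jaws open and shut, and the axes are right-handed (so a half turn about x gives the same grasp; the last joint's range is limited). The gripper opens to 85 mm and grips with 20 to 120 N. Pads are 22 mm wide; open, the fingers measure 114 mm over their backs; the gripper's body (76 mm by 85 mm) begins 54 mm behind the grasp point. The pads swing forward as they close: fully open they stand 13 mm farther back than shut.
Start: joints at [1.025, 0.181, 1.607, -0, 1.354, -0.206], TCP at [0.192, 0.542, 0.231] pointing down, gripper open.
Joint ranges: [-2.99, 2.99], [-0.89, 2.07], [0.3, 2.58], [-1.14, 4.28], [0, 2.63], [-3.12, 3.12]. Speed limits (rad/s): [2.57, 2.57, 3.01, 3.14, 3.14, 3.14].

### API

Orientations are given as a unit quaternion [w, x, y, z].
In Python, from bench import ctrl gives the robot as it stands.
- The arm moves only by the tool step_arm, never from a script. Its argument "motion" is a list of rows, each a list of 7 numbers: the shift along the tool's x, y, z in mm, then the turn, a rotation vector about the tool's x, y, z in degrees, then the closure in counts, from 0 (fully open) to 255 (shut). In form: [[tx, ty, tz, rx, ry, rz, hand], ...]. A call has 1 to 10 rows; each row is the pose to reach, as a shift and turn from the pose commanded when the call began, along the tool's axes at that moment; what a row does not reach only later rows make up. A row lasts 1/8 s, in which the tool goes at most 62.5 mm and 10.7 degrees, less where a joint would pass 70% of its speed; a pose out of reach is approached as far as the arm can. A call with a gripper value outside its range is refused whole. The fingers move at their own pace and stop on an object; the grip force is fixed at half the most. Time passes only in rows, so rows that repeat a pose let the fingers close. It gives the time, the measured TCP pose, the force and the opening at its end, in the units of the state.
- ctrl.get_obs(): the state, without advancing time (a new reading comes with each control period).
- ctrl.camera(name): name is "side" or "top"; returns (picture, depth): 480x640x3 uint8, red, green, blue; 480x640 float32, m along the optical axis (not along the pixel's ray), 0 where there is no reading.
- ctrl.camera_info(name): a dict with "fx", "fy", "cx", "cy" (pixels), "dist_coeffs" ([k1, k2, p1, p2, k3] as OpenCV has them; the pictures are not rectified), "T" (4x4, takes a point from camera to world coordinates). Camera axes: x right, y down, z forward; pixel columns grow to the right and rows downward; lengths in m; the calibration is good to about 2 mm. A picture is of the moment at which its call begins. camera_info takes no time and is no camera call.
- ctrl.hand_in(): hands the job in, once; it reports no verdict.
The state is a dict: "time_s": time; "q": joint angles; "dq": joint speeds; "joint_efforts": joint torques, N m; "eef_pos": TCP position; "eef_rot": TCP orientation; "wrist_force": force on the tool from outside, world axes, zero at the start; "torque": the same for the moment, N m; "opening": opening from 0.0 (shut) to 1.0 (fully open).
Only numpy, scipy, OpenCV 4.12 (cv2) and the standard library are available. Lean on these libraries where they do the work, as an engineer would, in place of code of your own. Each camera call takes 0.05 s, during which the arm holds its last target. There are 200 camera calls.

## Working session

There is one attempt and no reset: what is moved stays moved. The work goes in short steps, Python scripts to look and compute and a tool call to move; the robot and the scene stay as the last step left them, time stands still between calls to the robot, and variables do not carry over. Pictures are saved under pics/ and viewed, about 8 in all and at most 12, crops included, and the job is handed in when it is done.

Besides the shell and the picture viewer there is one more tool, called as name([rows], argument=value, ...), one row to a line, values as JSON. step_arm: Moves the arm, as the interface text tells. Its arguments: {"type":"object","properties":{"motion":{"type":"array","items":{"type":"array","items":{"type":"number"}}}},"required":["motion"]}

```bash
mkdir -p pics; ls
cat > h.py <<'E'
import numpy as np, cv2, json
from bench import ctrl
def snap(n,f=None):
    p,d=ctrl.camera(n)
    np.savez('last_%s.npz'%n,p=p,d=d)
    if f: cv2.imwrite('pics/'+f,p[:,:,::-1])
    return p,d
def load(n):
    z=np.load('last_%s.npz'%n); return z['p'],z['d']
def K(n):
    i=ctrl.camera_info(n); return np.array([[i['fx'],0,i['cx']],[0,i['fy'],i['cy']],[0,0,1]]),np.array(i['dist_coeffs'],float),np.array(i['T'])
def ray(n,uv):
    k,dc,T=K(n); u=cv2.undistortPoints(np.array(uv,float).reshape(-1,1,2),k,dc).reshape(-1,2)
    r=np.c_[u,np.ones(len(u))]; return T[:3,3], r@T[:3,:3].T
def atz(n,uv,z):
    o,r=ray(n,uv); return o+r*((z-o[2])/r[:,2])[:,None]
def world(n,d):
    v,u=np.mgrid[:480,:640]; o,r=ray(n,np.c_[u.ravel(),v.ravel()]); return (o+r*d.reshape(-1,1)).reshape(480,640,3)
def proj(n,X):
    k,dc,T=K(n); Ti=np.linalg.inv(T); r,_=cv2.Rodrigues(Ti[:3,:3]); return cv2.projectPoints(np.array(X,float).reshape(-1,1,3),r,Ti[:3,3],k,dc)[0].reshape(-1,2)
def crop(n,f,x0,y0,w,h,s):
    p,_=load(n); cv2.imwrite('pics/'+f,cv2.resize(p[y0:y0+h,x0:x0+w,::-1],None,fx=s,fy=s,interpolation=cv2.INTER_CUBIC))
def st():
    o=ctrl.get_obs(); print({k:np.round(o[k],4).tolist() for k in('time_s','q','eef_pos','eef_rot','wrist_force','opening')})
E
python3 - <<'E'
from h import *
snap('top','t0.png');snap('side','s0.png')
for n in('top','side'):print(np.round(K(n)[2],3).tolist())
st()
E
```

```text
pics
[[0.01, -0.993, 0.12, 0.472], [-1.0, -0.01, 0.006, 0.002], [-0.004, -0.12, -0.993, 1.46], [0.0, 0.0, 0.0, 1.0]]
[[-0.982, -0.104, 0.159, 0.467], [-0.19, 0.531, -0.826, 0.843], [0.002, -0.841, -0.541, 0.688], [0.0, 0.0, 0.0, 1.0]]
{'time_s': 0.1, 'q': [1.0247, 0.1815, 1.6079, 0.0, 1.3538, -0.2063], 'eef_pos': [0.1914, 0.5417, 0.2305], 'eef_rot': [0.6967, 0.1191, 0.6971, -0.1201], 'wrist_force': [0.3439, -0.0649, -0.0577], 'opening': 0.9973}
```

View pics/t0.png

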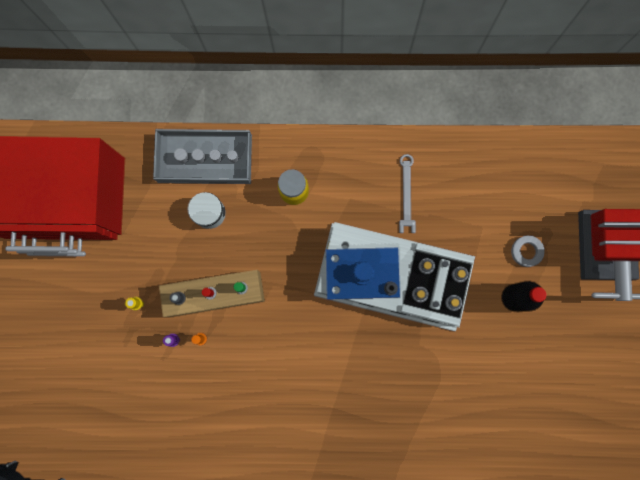

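View pics/s0.png

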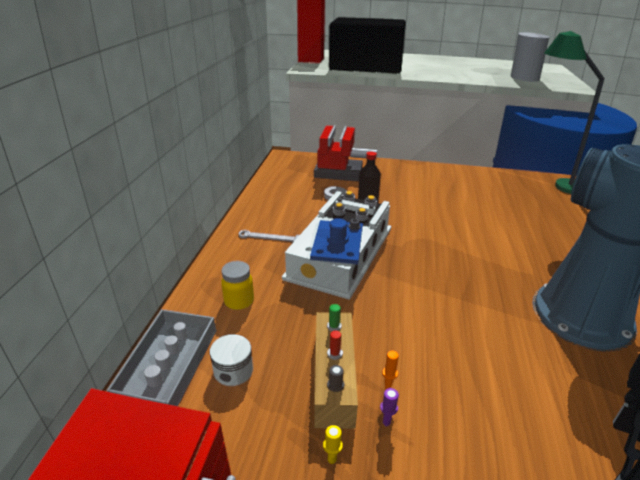

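Rack in the top view: dark bolt (177,298), red drift (208,293) and green punch (239,287). Look-alikes off the rack: yellow (134,303), purple (172,340) and orange (199,339). The red and black items in the rack fit the description, and I'll confirm that in a crop.

Run:
```python
from h import *
p,d=load('top')
a=cv2.resize(p[262:322,150:270,::-1],(800,400),interpolation=cv2.INTER_CUBIC)   # scale 6.667
b=cv2.resize(p[215:335,310:480,::-1],(0,0),fx=4.7,fy=4.7,interpolation=cv2.INTER_CUBIC)
cv2.imwrite('pics/c1.png',a); cv2.imwrite('pics/c2.png',b)
W=world('top',d)
# head top: points z 0.075-0.085 region
R=np.zeros((480,640),bool);R[215:340,310:485]=1
m=R&(W[...,2]>0.06)
r=cv2.minAreaRect((W[m][:,:2]*1000).astype(np.float32));print('head>60',r)
m=R&(abs(W[...,2]-0.08)<0.006);print(m.sum(),cv2.minAreaRect((W[m][:,:2]*1000).astype(np.float32)),W[m][:,2].mean())
hsv=cv2.cvtColor(p,cv2.COLOR_RGB2HSV)
bl=R&(hsv[...,0]>100)&(hsv[...,0]<125)&(hsv[...,1]>120)
m=bl&(abs(W[...,2]-0.092)<0.006);print('plate',m.sum(),cv2.minAreaRect((W[m][:,:2]*1000).astype(np.float32)),W[m][:,2].mean())
m=bl&(W[...,2]>0.125);print('stub',m.sum(),W[m].mean(0),np.median(W[m][:,2]))
R=np.zeros((480,640),bool);R[262:325,150:270]=1
m=R&(abs(W[...,2]-0.065)<0.01);print('rack',m.sum(),cv2.minAreaRect((W[m][:,:2]*1000).astype(np.float32)),W[m][:,2].mean())
for nm,u,v in(('bolt',177,298),('drift',208,293),('punch',239,287)):
    s=np.zeros((480,640),bool);s[v-12:v+12,u-12:u+12]=1
    m=s&(W[...,2]>0.09);print(nm,m.sum(),W[m].mean(0).round(4),W[m][:,2].max().round(4))
```

```text
head>60 ((555.4713134765625, -128.96217346191406), (322.9390869140625, 221.94557189941406), 76.85710906982422)
4539 ((584.2008666992188, -136.84756469726562), (321.0110168457031, 162.22657775878906), 76.67829895019531) 0.081017659362622
plate 2759 ((584.2528686523438, -62.690673828125), (108.6526107788086, 158.42771911621094), 2.083777904510498) 0.09235277167789009
stub 332 [ 0.58185431 -0.0603435   0.16850334] 0.13666879408598342
rack 2845 ((538.5067749023438, 276.3453674316406), (72.57491302490234, 222.02272033691406), 9.768845558166504) 0.06559771231715372
bolt 119 [0.5254 0.3366 0.1251] 1.4597
drift 90 [0.5354 0.2584 0.1865] 1.4597
punch 92 [0.5507 0.2054 0.1133] 0.1234
```

View pics/c1.png

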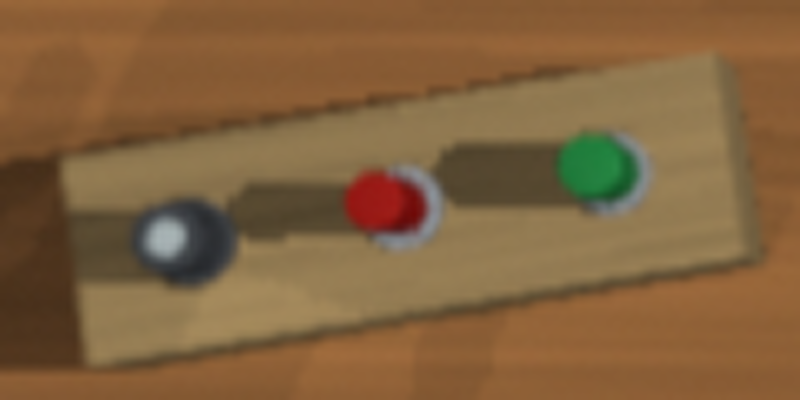

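View pics/c2.png

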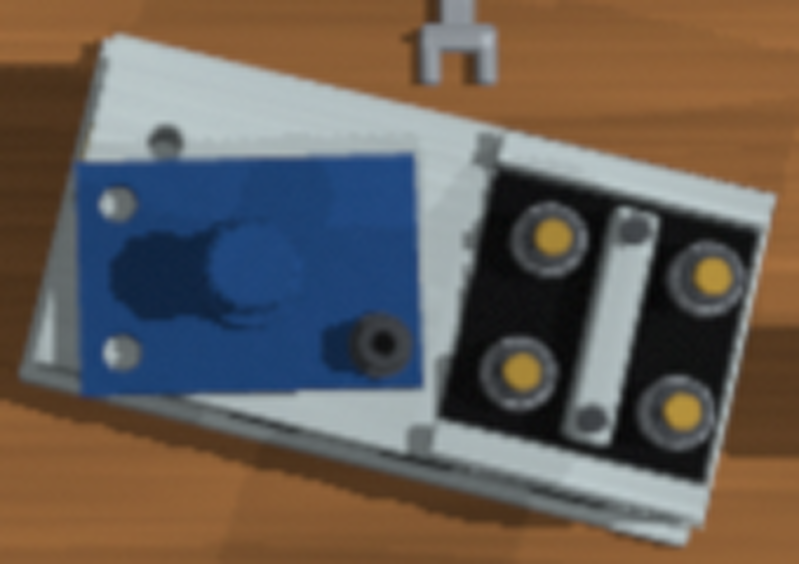

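Confirmed: the red handle with a steel collar is the middle item, and the dark bolt is in the left hole. The cover is turned about +0.27 rad, and the head's drift hole shows at about (345,245). Next I'll cross-check positions and work out the first move.

```bash
cat >> h.py <<'E'
from scipy.spatial.transform import Rotation as Ro
YH=np.deg2rad(-13.3); C=np.array([.5842,-.1368])
def rot2(a): return np.array([[np.cos(a),-np.sin(a)],[np.sin(a),np.cos(a)]])
def head(x,y): return C+rot2(YH)@(np.array([x,y])/1000)
def to(xyz,jaw):
    "shift (mm) and turn (deg) in tool axes to TCP xyz, jaw angle (rad, world), tool down"
    o=ctrl.get_obs(); w,x,y,z=o['eef_rot']; R=Ro.from_quat([x,y,z,w])
    best=None
    for a in(jaw,jaw+np.pi):
        Y=np.array([np.cos(a),np.sin(a),0]); X=np.array([0,0,-1.]); T=Ro.from_matrix(np.c_[X,Y,np.cross(X,Y)])
        rv=np.rad2deg((R.inv()*T).as_rotvec())
        if best is None or abs(rv).max()<abs(best).max(): best=rv
    print('shift',np.round(R.inv().apply((np.array(xyz)-o['eef_pos'])*1000),1),'turn',best.round(1))
E
python3 - <<'E'
from h import *
P=lambda u,v,z:print(np.round(atz('top',[[u,v]],z)[0]*1000,1),end=' ')
P(345.1,244.8,.08);print('head drift hole; pred',head(35,125)*1000)
P(391.5,288,.110);print('pivot top; pred',head(-35,5)*1000)
P(205.5,292.3,.115);P(210.3,293.2,.070);print('drift top, collar; rack pred 538.5 276.3')
P(239.3,286.9,.115);print('punch; pred 550 207')
P(174.6+3,298.2,.085);print('bolt; pred 526.6 345.3')
P(253.5/4.7+310,266/4.7+215,.137);print('stub top')
print('target stub',head(0,65),'seats',head(35,125),head(-35,125))
st()
o=ctrl.get_obs();w,x,y,z=o['eef_rot'];print(Ro.from_quat([x,y,z,w]).as_matrix().round(3))
E
```

```text
[647.5 -24.4  80. ] head drift hole; pred [647.0174777 -23.2043817]
[ 550.6 -124.7  110. ] pivot top; pred [ 551.28898814 -123.88236483]
[537.3 275.5 115. ] [537.6 274.   70. ] drift top, collar; rack pred 538.5 276.3
[549.5 203.4 115. ] punch; pred 550 207
[525.4 342.   85. ] bolt; pred 526.6 345.3
[583.2 -63.8 137. ] stub top
target stub [ 0.59915323 -0.07354337] seats [ 0.64701748 -0.02320438] [ 0.57889496 -0.0071009 ]
{'time_s': 0.1, 'q': [1.0247, 0.1815, 1.6079, 0.0, 1.3538, -0.2063], 'eef_pos': [0.1914, 0.5417, 0.2305], 'eef_rot': [0.6967, 0.1191, 0.6971, -0.1201], 'wrist_force': [0.3439, -0.0649, -0.0577], 'opening': 0.9973}
[[-0.001  0.333  0.943]
 [-0.001  0.943 -0.333]
 [-1.    -0.002 -0.   ]]
```

```bash
sed -i 's/C=np.array(\[.5842,-.1368\])/C=np.array([.5842,-.1376])/' h.py; python3 -c "
from h import *
to([.5835,-.064,.23],np.deg2rad(-36)); to([.5835,-.064,.105],np.deg2rad(-36))"
```

```text
shift [   0.9 -440.4  571.6] turn [-73.5  -0.1   0.1]
shift [ 125.9 -440.2  571.6] turn [-73.5  -0.1   0.1]
```

step_arm([
  [0,-440.4,571.6,-73.5,0,0,0],
  [0,-440.4,571.6,-73.5,0,0,0],
  [0,-440.4,571.6,-73.5,0,0,0],
  [0,-440.4,571.6,-73.5,0,0,0],
  [0,-440.4,571.6,-73.5,0,0,0],
  [0,-440.4,571.6,-73.5,0,0,0],
  [0,-440.4,571.6,-73.5,0,0,0],
  [0,-440.4,571.6,-73.5,0,0,0],
  [0,-440.4,571.6,-73.5,0,0,0],
  [0,-440.4,571.6,-73.5,0,0,0],
])

```text
time_s: 1.35
eef_pos: [0.503, 0.0623, 0.2312]
eef_rot: [0.63, -0.321, 0.63, 0.321]
wrist_force: [0.8, 0.7, 1.0]
opening: 1.002
```

```bash
python3 -c "
from h import *
st();to([.5835,-.064,.23],np.deg2rad(-36)); to([.5835,-.064,.110],np.deg2rad(-36))"
```

```text
{'time_s': 1.35, 'q': [-0.1115, 0.027, 1.7754, 0.0002, 1.3393, -2.6253], 'eef_pos': [0.503, 0.0623, 0.2312], 'eef_rot': [0.63, -0.3211, 0.63, 0.3212], 'wrist_force': [0.8396, 0.6916, 0.991], 'opening': 1.0023}
shift [   1.2 -139.3  -54.9] turn [ 0.  0. -0.]
shift [ 121.2 -139.4  -54.9] turn [ 0.  0. -0.]
```

step_arm([
  [0,-139.3,-54.9,0,0,0,0],
  [0,-139.3,-54.9,0,0,0,0],
  [0,-139.3,-54.9,0,0,0,0],
  [0,-139.3,-54.9,0,0,0,0],
  [40,-139.3,-54.9,0,0,0,0],
  [80,-139.3,-54.9,0,0,0,0],
  [110,-139.3,-54.9,0,0,0,0],
  [121,-139.3,-54.9,0,0,0,0],
  [121,-139.3,-54.9,0,0,0,0],
  [121,-139.3,-54.9,0,0,0,80],
])

```text
time_s: 2.6
eef_pos: [0.5839, -0.0621, 0.1121]
eef_rot: [0.631, -0.322, 0.629, 0.321]
wrist_force: [0.5, -0.3, -0.8]
opening: 0.819
```

```bash
python3 -c "
from h import *
h=head(0,65)
st();to([h[0],h[1],.110],np.deg2rad(-43.6)); to([h[0],h[1],.20],np.deg2rad(-43.6))"
```

```text
{'time_s': 2.6, 'q': [-0.308, 0.3371, 1.6724, 0.0001, 1.1294, -2.8222], 'eef_pos': [0.5839, -0.0621, 0.1121], 'eef_rot': [0.6306, -0.3219, 0.6292, 0.3207], 'wrist_force': [0.47, -0.2865, -0.7953], 'opening': 0.819}
shift [  2.1 -19.6  -1. ] turn [7.7 0.1 0.1]
shift [-87.9 -19.8  -0.9] turn [7.7 0.1 0.1]
```

step_arm([
  [2,0,0,0,0,0,95],
  [2,-2,0,1,0,0,95],
  [2,-6,0,2,0,0,95],
  [2,-10,0,4,0,0,95],
  [2,-14,-0.5,6,0,0,95],
  [2,-17,-1,7.7,0,0,95],
  [2,-19.6,-1,7.7,0,0,95],
  [2,-19.6,-1,7.7,0,0,110],
  [2,-19.6,-1,7.7,0,0,150],
  [2,-19.6,-1,7.7,0,0,150],
])

```text
time_s: 3.85
eef_pos: [0.5984, -0.0748, 0.1089]
eef_rot: [0.65, -0.278, 0.65, 0.278]
wrist_force: [-1.3, 0.3, 3.8]
opening: 0.484
```

step_arm([
  [0,0,0,0,0,0,150],
  [0,0,0,0,0,0,90],
  [0,0,0,0,0,0,60],
  [0,0,0,0,0,0,60],
  [-40,0,0,0,0,0,60],
  [-90,0,0,0,0,0,60],
  [-110,0,0,0,0,0,60],
  [-110,0,0,0,0,0,60],
])

```text
time_s: 4.85
eef_pos: [0.599, -0.0747, 0.2197]
eef_rot: [0.651, -0.279, 0.649, 0.277]
wrist_force: [-1.1, 0.4, 0.0]
opening: 0.762
```

```bash
python3 -c "
from h import *
st(); to([.5375,.2748,.22],np.deg2rad(9.8))"
```

```text
{'time_s': 4.85, 'q': [-0.3204, 0.2514, 1.5467, -0.0, 1.3404, -2.6999], 'eef_pos': [0.599, -0.0747, 0.2197], 'eef_rot': [0.6509, -0.2789, 0.6493, 0.2775], 'wrist_force': [-1.1232, 0.3998, 0.024], 'opening': 0.762}
shift [ -0.9 285.8 210.4] turn [-53.5  -0.    0.2]
```

step_arm([
  [-1,285.8,210.4,-53.5,0,0,60],
  [-1,285.8,210.4,-53.5,0,0,60],
  [-1,285.8,210.4,-53.5,0,0,60],
  [-1,285.8,210.4,-53.5,0,0,60],
  [-1,285.8,210.4,-53.5,0,0,60],
  [-1,285.8,210.4,-53.5,0,0,60],
  [-1,285.8,210.4,-53.5,0,0,60],
  [-1,285.8,210.4,-53.5,0,0,60],
  [-1,285.8,210.4,-53.5,0,0,60],
  [-1,285.8,210.4,-53.5,0,0,60],
])

```text
time_s: 6.1
eef_pos: [0.537, 0.2739, 0.2191]
eef_rot: [0.456, -0.541, 0.456, 0.541]
wrist_force: [0.0, 0.4, 0.3]
opening: 0.767
```

Run:
```python
from h import *
p,d=snap('top');p2,_=snap('side')
st();to([.5375,.2748,.145],np.deg2rad(9.8))
a=cv2.resize(p[225:325,325:425,::-1],(400,400),interpolation=cv2.INTER_CUBIC)
b=cv2.resize(p2[230:430,270:420,::-1],(400,533),interpolation=cv2.INTER_CUBIC)[:400]
cv2.imwrite('pics/m1.png',np.hstack([a,b]))
# cover pose
W=world('top',d);R=np.zeros((480,640),bool);R[215:340,310:485]=1
hsv=cv2.cvtColor(p,cv2.COLOR_RGB2HSV)
bl=R&(hsv[...,0]>100)&(hsv[...,0]<125)&(hsv[...,1]>120)
m=bl&(abs(W[...,2]-0.092)<0.006);print('plate',m.sum(),cv2.minAreaRect((W[m][:,:2]*1000).astype(np.float32)))
print('seats px',proj('top',[[*head(35,125),.092],[*head(-35,125),.092]]))
```

```text
{'time_s': 6.2, 'q': [0.2755, 0.2524, 1.546, -0.0, 1.3431, -3.0362], 'eef_pos': [0.5371, 0.2742, 0.2194], 'eef_rot': [-0.4557, 0.5407, -0.4557, -0.5407], 'wrist_force': [-0.0229, -0.5957, 0.4449], 'opening': 0.7645}
shift [74.4 -0.5  0.5] turn [-0.1 -0.   0. ]
plate 2735 ((599.1647338867188, -73.87068939208984), (158.00680541992188, 108.67048645019531), 75.73487091064453)
seats px [[345.00850951 244.34034422]
 [337.45560221 275.02750801]]
```

View pics/m1.png

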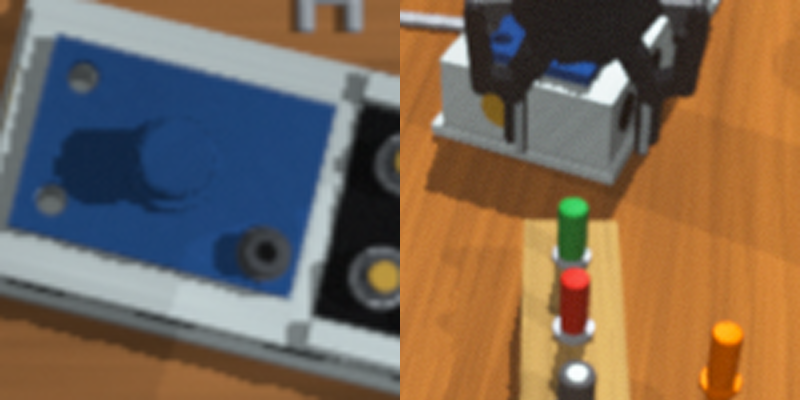

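Cover is back in line: its holes are at (345.5,244) and (337,275), matching the projected seats, and the rack is undisturbed. Now descending on the drift.

step_arm([
  [40,-0.5,0.5,0,0,0,60],
  [80,-0.5,0.5,0,0,0,60],
  [110,-0.5,0.5,0,0,0,60],
  [130,-0.5,0.5,0,0,0,60],
  [140.5,-0.5,0.5,0,0,0,60],
  [140.5,-0.5,0.5,0,0,0,60],
  [140.5,-0.5,0.5,0,0,0,255],
  [140.5,-0.5,0.5,0,0,0,255],
  [140.5,-0.5,0.5,0,0,0,255],
  [140.5,-0.5,0.5,0,0,0,255],
])

```text
time_s: 7.45
eef_pos: [0.5377, 0.2759, 0.08]
eef_rot: [-0.456, 0.541, -0.455, -0.541]
wrist_force: [-1.7, -0.4, 4.9]
opening: 0.218
```

step_arm([
  [0,0,0,0,0,0,255],
  [0,0,0,0,0,0,255],
  [0,0,0,0,0,0,255],
  [0,0,0,0,0,0,255],
])

```text
time_s: 7.95
eef_pos: [0.5377, 0.2759, 0.0799]
eef_rot: [-0.456, 0.541, -0.455, -0.541]
wrist_force: [-1.1, -0.6, 5.3]
opening: 0.222
```

step_arm([
  [-15,0,0,0,0,0,255],
  [-35,0,0,0,0,0,255],
  [-60,0,0,0,0,0,255],
  [-90,0,0,0,0,0,255],
  [-125,0,0,0,0,0,255],
  [-150,0,0,0,0,0,255],
  [-150,0,0,0,0,0,255],
  [-150,0,0,0,0,0,255],
])

```text
time_s: 8.95
eef_pos: [0.5365, 0.2755, 0.2282]
eef_rot: [0.455, -0.541, 0.456, 0.541]
wrist_force: [-0.5, -0.3, -2.8]
opening: 0.218
```

```bash
python3 -c "
from h import *
st(); 
for a in(-13.3,0,20):to([*head(35,125),.21],np.deg2rad(a))
p,d=snap('side','s2.png');crop('side','s2c.png',260,200,160,180,3)"
```

```text
{'time_s': 8.95, 'q': [0.2778, 0.2459, 1.5359, -0.0, 1.361, -3.0354], 'eef_pos': [0.5365, 0.2755, 0.2282], 'eef_rot': [0.455, -0.5408, 0.4556, 0.5412], 'wrist_force': [-0.4759, -0.2928, -2.8107], 'opening': 0.2183}
shift [  18.2  -57.8 -314. ] turn [23.1 -0.  -0.1]
shift [  18.2  -57.8 -314. ] turn [ 9.8 -0.  -0.1]
shift [  18.2  -57.8 -314. ] turn [-10.2  -0.   -0.1]
```

View pics/s2c.png

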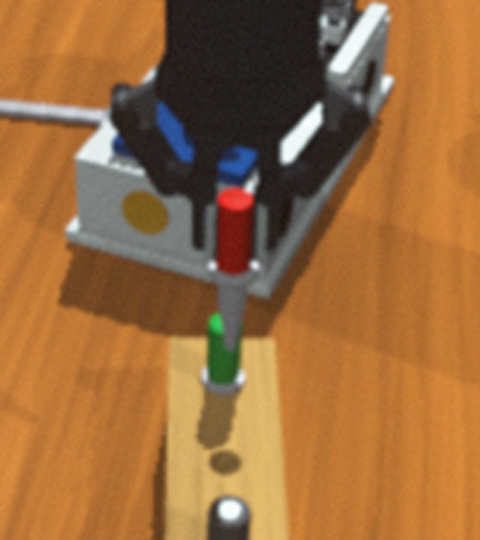

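step_arm([
  [0,-20,-50,10,0,0,255],
  [0,-30,-110,20,0,0,255],
  [0,-40,-170,30,0,0,255],
  [0,-50,-230,40,0,0,255],
  [0,-57.8,-290,45,0,0,255],
  [0,-57.8,-314,45,0,0,255],
  [0,-57.8,-314,45,0,0,255],
  [0,-57.8,-314,45,0,0,255],
  [0,-57.8,-314,45,0,0,255],
  [20,-57.8,-314,45,0,0,255],
])

```text
time_s: 10.25
eef_pos: [0.6489, -0.0227, 0.2104]
eef_rot: [0.629, -0.327, 0.626, 0.325]
wrist_force: [0.9, 0.4, -2.7]
opening: 0.217
```

```bash
python3 -c "
from h import *
st(); to([*head(35,125),.155],np.deg2rad(-35.2))
p,d=snap('side');snap('top')
s=np.array([*head(35,125)]);e=np.array(ctrl.get_obs()['eef_pos']);z0=e[2]-.0149
print(proj('side',[[*s,.092],[*e[:2],z0],[*e[:2],z0-.055],[*e[:2],z0+.05]]))
crop('side','s3c.png',285,130,120,160,3.7)"
```

```text
{'time_s': 10.25, 'q': [-0.2175, 0.3572, 1.4314, 0.0001, 1.3485, -2.7474], 'eef_pos': [0.6489, -0.0227, 0.2104], 'eef_rot': [0.6286, -0.3272, 0.6261, 0.3252], 'wrist_force': [0.8595, 0.3606, -2.7], 'opening': 0.217}
shift [55.4  1.  -2.2] turn [0.1 0.1 0.2]
[[307.04477669 244.50614951]
 [307.2881125  208.21174836]
 [307.39253653 229.17772265]
 [307.18992686 188.08619734]]
```

View pics/s3c.png

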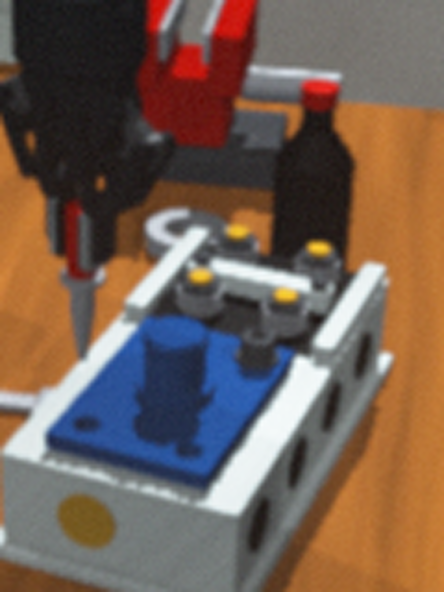

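Run:
```python
from h import *
for n in('side','top'):
    p,_=load(n)
    pr=proj(n,[[*head(35,125),.092],[*head(-35,125),.092],[*head(-35,5),.11]]);print(n,pr.round(1).tolist())
    for q in pr[:2]:
        u,v=np.round(q).astype(int)
        g=p[v-8:v+9,u-8:u+9].astype(float); s=g[...,2]-g[...,0]  # blueness; hole is low
        s=cv2.GaussianBlur(s,(0,0),.7); w=np.clip(np.percentile(s,60)*.6-s,0,None)
        yy,xx=np.mgrid[-8:9,-8:9]; w[(xx**2+yy**2)>49]=0
        print('  hole',u+(w*xx).sum()/w.sum(),v+(w*yy).sum()/w.sum())
        if n=='side' : print(s.round().astype(int)[2:-2,2:-2])
```

```text
side [[307.0, 244.5], [334.8, 251.5], [353.1, 220.3]]
  hole 306.45638901765375 247.52142140552155
[[ 12  24  46  73  95 104 106 105 105 106 106 105 105]
 [ 21  40  68  92 103 105 104 103 103 104 104 106 106]
 [ 38  64  88 101 101  99  95  93  95  97 100 105 107]
 [ 63  87 100  99  90  80  74  72  75  82  91 101 106]
 [ 85  99 101  91  70  52  46  47  52  60  76  94 105]
 [ 98 103 100  84  57  37  33  36  42  49  66  89 103]
 [103 104 102  89  64  45  41  44  50  58  73  92 104]
 [101 101 103  98  83  71  68  69  73  79  89 101 107]
 [ 87  91  97 100  96  94  94  96  97 100 103 107 108]
 [ 64  70  78  85  90  94  99 102 104 106 108 108 109]
 [ 46  49  53  60  67  74  81  86  92  98 103 105 106]
 [ 38  39  41  43  47  51  56  61  69  78  86  90  93]
 [ 30  33  34  36  39  40  42  44  49  55  61  65  71]]
  hole 333.7161799561536 248.87656458405218
[[ 39  39  39  39  40  40  41  42  53  78 105 118 119]
 [ 38  39  40  40  40  41  42  48  65  90 111 120 121]
 [ 40  43  46  45  42  42  44  54  76  99 114 119 121]
 [ 52  58  64  56  46  41  44  57  78  97 109 116 119]
 [ 78  84  85  68  48  40  42  50  64  79  96 111 117]
 [104 106  98  73  47  37  39  44  51  64  84 106 116]
 [116 116 106  83  58  46  46  48  53  66  86 108 118]
 [116 117 113 100  82  71  69  69  75  86 101 115 119]
 [108 112 113 110 104  99  96  97 101 108 115 121 119]
 [ 86  93  99 102 106 108 109 112 114 118 121 121 114]
 [ 60  65  71  78  86  94 100 107 111 114 117 115 102]
 [ 46  48  50  55  60  67  75  84  91  97 101  99  81]
 [ 39  41  43  45  46  49  53  59  64  69  74  72  54]]
top [[345.0, 244.3], [337.5, 275.0], [391.5, 287.7]]
  hole 342.3035953977631 244.29441690248143
  hole 337.5903160153479 274.29087841283314
```

Tip relative to hole in the side image (307.2 vs 308.0 px) agrees with the computed target to about 1 mm. Descending gently.

step_arm([
  [10,1,-2,0,0,0,255],
  [30,1,-2.2,0,0,0,255],
  [40,1,-2.2,0,0,0,255],
  [47,1,-2.2,0,0,0,255],
  [53,1,-2.2,0,0,0,255],
  [58,1,-2.2,0,0,0,255],
  [63,1,-2.2,0,0,0,255],
  [63,1,-2.2,0,0,0,255],
])

```text
time_s: 11.35
eef_pos: [0.6454, -0.025, 0.1455]
eef_rot: [0.628, -0.325, 0.628, 0.326]
wrist_force: [0.5, 0.0, -0.9]
opening: 0.215
```

```bash
python3 -c "
from h import *
st(); to([*head(35,125),.108],np.deg2rad(-35.2))"
```

```text
{'time_s': 11.35, 'q': [-0.2221, 0.4166, 1.4888, 0.0, 1.2368, -2.75], 'eef_pos': [0.6454, -0.025, 0.1455], 'eef_rot': [0.6275, -0.3255, 0.6278, 0.3257], 'wrist_force': [0.5186, 0.0369, -0.8948], 'opening': 0.2152}
shift [37.5 -0.8  1.8] turn [ 0. -0. -0.]
```

step_arm([
  [0,-0.5,1.4,0,0,0,255],
  [3,-0.5,1.4,0,0,0,255],
  [8,-0.5,1.4,0,0,0,255],
  [13,-0.5,1.4,0,0,0,255],
  [17,-0.5,1.4,0,0,0,255],
  [20,-0.5,1.4,0,0,0,255],
  [20,-0.5,1.4,0,0,0,255],
])

```text
time_s: 12.22
eef_pos: [0.6467, -0.0242, 0.1256]
eef_rot: [0.628, -0.326, 0.628, 0.326]
wrist_force: [-0.6, -0.1, -1.8]
opening: 0.221
```

step_arm([
  [2,0,0,0,0,0,255],
  [5,0,0,0,0,0,255],
  [8,0,0,0,0,0,255],
  [11,0,0,0,0,0,255],
  [14,0,0,0,0,0,255],
  [16,0,0,0,0,0,255],
  [16,0,0,0,0,0,255],
])

```text
time_s: 13.1
eef_pos: [0.6465, -0.024, 0.1094]
eef_rot: [0.628, -0.325, 0.628, 0.326]
wrist_force: [-0.6, 1.9, -2.7]
opening: 0.22
```

step_arm([
  [1,0,0,0,0,0,255],
  [2,0,0,0,0,0,255],
  [2.5,0,0,0,0,0,255],
  [2.5,0,0,0,0,0,255],
])

```text
time_s: 13.6
eef_pos: [0.6466, -0.0241, 0.1073]
eef_rot: [0.628, -0.325, 0.628, 0.326]
wrist_force: [-2.5, 2.3, -0.7]
opening: 0.218
```

step_arm([
  [0.7,0,0,0,0,0,255],
  [1.4,0,0,0,0,0,255],
  [1.4,0,0,0,0,0,255],
])

```text
time_s: 13.98
eef_pos: [0.6467, -0.024, 0.107]
eef_rot: [0.628, -0.326, 0.628, 0.326]
wrist_force: [-5.6, 3.0, 7.2]
opening: 0.222
```

Contact at the seat (7 N). Releasing and retreating straight up.

step_arm([
  [0,0,0,0,0,0,140],
  [0,0,0,0,0,0,140],
  [0,0,0,0,0,0,140],
  [-15,0,0,0,0,0,140],
  [-45,0,0,0,0,0,140],
  [-90,0,0,0,0,0,140],
  [-125,0,0,0,0,0,100],
  [-125,0,0,0,0,0,60],
])

```text
time_s: 14.98
eef_pos: [0.6492, -0.0247, 0.2366]
eef_rot: [0.63, -0.328, 0.625, 0.324]
wrist_force: [-0.4, 0.9, -0.1]
opening: 0.765
```

```bash
python3 -c "
from h import *
st(); p,d=snap('side');p2,d2=snap('top')
W=world('top',d2)
hs=cv2.cvtColor(p2,cv2.COLOR_RGB2HSV);m=(hs[...,1]>150)&((hs[...,0]<8)|(hs[...,0]>172));m[:225]=0;m[290:]=0;m[:,:325]=0;m[:,:]&=(np.arange(640)<370);print(m.sum(),W[m].mean(0) if m.any() else 0,W[m][:,2].max() if m.any() else 0)
for n in(342,):to([.5257,.3425,.22],np.deg2rad(9.8))
crop('side','s4c.png',280,170,120,120,4)"
```

```text
{'time_s': 14.975, 'q': [-0.2204, 0.3341, 1.4079, -0.0001, 1.3907, -2.7482], 'eef_pos': [0.6492, -0.0247, 0.2366], 'eef_rot': [0.6301, -0.3276, 0.6253, 0.3236], 'wrist_force': [-0.4128, 0.8723, -0.0775], 'opening': 0.7649}
7 [ 0.63177556 -0.02598585  0.19996408] 0.3713502485624325
shift [ 11.5 310.4 230. ] turn [-45.   -0.    0.1]
```

View pics/s4c.png

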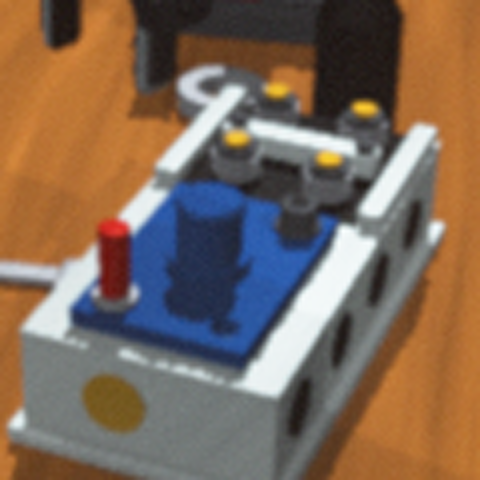

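Drift stands home and upright, collar flat on the plate at crop (115,296). Now the bolt.

step_arm([
  [10,311,230.5,-45,0,0,60],
  [10,311,230.5,-45,0,0,60],
  [10,311,230.5,-45,0,0,60],
  [10,311,230.5,-45,0,0,60],
  [10,311,230.5,-45,0,0,60],
  [10,311,230.5,-45,0,0,60],
  [10,311,230.5,-45,0,0,60],
  [10,311,230.5,-45,0,0,60],
  [10,311,230.5,-45,0,0,60],
  [10,311,230.5,-45,0,0,60],
])

```text
time_s: 16.32
eef_pos: [0.5261, 0.3417, 0.2208]
eef_rot: [-0.456, 0.54, -0.456, -0.54]
wrist_force: [-0.4, 0.2, 0.0]
opening: 0.766
```

```bash
python3 -c "
from h import *
st(); to([.5257,.3436,.073],np.deg2rad(9.8))"
```

```text
{'time_s': 16.325, 'q': [0.3873, 0.3043, 1.4783, -0.0002, 1.3593, -2.9235], 'eef_pos': [0.5261, 0.3417, 0.2208], 'eef_rot': [-0.4558, 0.5405, -0.4561, -0.5404], 'wrist_force': [-0.3699, 0.2185, 0.03], 'opening': 0.766}
shift [1.478e+02 1.000e-01 1.900e+00] turn [-0.1 -0.  -0. ]
```

step_arm([
  [40,0,0.5,0,0,0,60],
  [80,0,0.5,0,0,0,60],
  [115,0,0.5,0,0,0,60],
  [135,0,0.5,0,0,0,60],
  [147,0,0.5,0,0,0,60],
  [147,0,0.5,0,0,0,60],
  [147,0,0.5,0,0,0,255],
  [147,0,0.5,0,0,0,255],
  [147,0,0.5,0,0,0,255],
  [147,0,0.5,0,0,0,255],
])

```text
time_s: 17.58
eef_pos: [0.526, 0.3443, 0.0754]
eef_rot: [-0.456, 0.541, -0.455, -0.541]
wrist_force: [-0.9, 0.0, 6.6]
opening: 0.261
```

step_arm([
  [0,0,0,0,0,0,255],
  [0,0,0,0,0,0,255],
  [0,0,0,0,0,0,255],
])

```text
time_s: 17.95
eef_pos: [0.5261, 0.3443, 0.0754]
eef_rot: [-0.456, 0.541, -0.455, -0.541]
wrist_force: [-0.4, -1.0, 6.6]
opening: 0.262
```

step_arm([
  [-15,0,0,0,0,0,255],
  [-35,0,0,0,0,0,255],
  [-60,0,0,0,0,0,255],
  [-90,0,0,0,0,0,255],
  [-125,0,0,0,0,0,255],
  [-155,0,0,0,0,0,255],
  [-155,0,0,0,0,0,255],
  [-155,0,0,0,0,0,255],
])

```text
time_s: 18.95
eef_pos: [0.5248, 0.3436, 0.2286]
eef_rot: [0.455, -0.541, 0.456, 0.541]
wrist_force: [-1.0, 0.7, -1.9]
opening: 0.262
```

```bash
python3 -c "
from h import *
st(); to([*head(-35,125),.23],np.deg2rad(-35.2)); to([*head(-35,125),.23],np.deg2rad(-60))"
```

```text
{'time_s': 18.95, 'q': [0.3909, 0.2979, 1.4704, -0.0, 1.3739, -2.9224], 'eef_pos': [0.5248, 0.3436, 0.2286], 'eef_rot': [0.4551, -0.5409, 0.4555, 0.5411], 'wrist_force': [-0.9831, 0.651, -1.9157], 'opening': 0.2619}
shift [  -1.3    6.7 -355.6] turn [45. -0. -0.]
shift [  -1.3    6.7 -355.6] turn [69.8 -0.  -0. ]
```

step_arm([
  [0,3,-50,10,0,0,255],
  [0,4,-110,20,0,0,255],
  [0,5,-170,30,0,0,255],
  [0,6,-230,40,0,0,255],
  [0,6.7,-290,45,0,0,255],
  [0,6.7,-340,45,0,0,255],
  [0,6.7,-355.6,45,0,0,255],
  [0,6.7,-355.6,45,0,0,255],
  [0,6.7,-355.6,45,0,0,255],
  [0,6.7,-355.6,45,0,0,255],
])

```text
time_s: 20.2
eef_pos: [0.5791, -0.0061, 0.2288]
eef_rot: [0.627, -0.326, 0.627, 0.326]
wrist_force: [-0.3, 0.7, -1.2]
opening: 0.259
```

step_arm([
  [20,0,0,0,0,0,255],
  [40,0,0,0,0,0,255],
  [55,0,0,0,0,0,255],
  [55,0,0,0,0,0,255],
  [55,0,0,0,0,0,255],
])

```text
time_s: 20.82
eef_pos: [0.5798, -0.0075, 0.1747]
eef_rot: [0.628, -0.326, 0.627, 0.325]
wrist_force: [0.2, 0.2, -1.1]
opening: 0.265
```

```bash
python3 -c "
from h import *
st(); to([*head(-35,125),.1024],np.deg2rad(-35.2))
p,d=snap('side');snap('top')
e=np.array(ctrl.get_obs()['eef_pos']);z0=e[2]-.0104
print(proj('side',[[*head(-35,125),.092],[*e[:2],z0],[*e[:2],z0-.045]]))
crop('side','s5c.png',290,170,100,100,5)"
```

```text
{'time_s': 20.825, 'q': [-0.2175, 0.2464, 1.6481, 0.0, 1.246, -2.7457], 'eef_pos': [0.5798, -0.0075, 0.1747], 'eef_rot': [0.6279, -0.326, 0.6273, 0.3255], 'wrist_force': [0.1548, 0.2092, -1.0515], 'opening': 0.265}
shift [72.3  0.6 -0.9] turn [0.1 0.  0.1]
[[334.77632806 251.5493666 ]
 [335.17827233 224.46201104]
 [334.60672448 241.47106092]]
```

View pics/s5c.png

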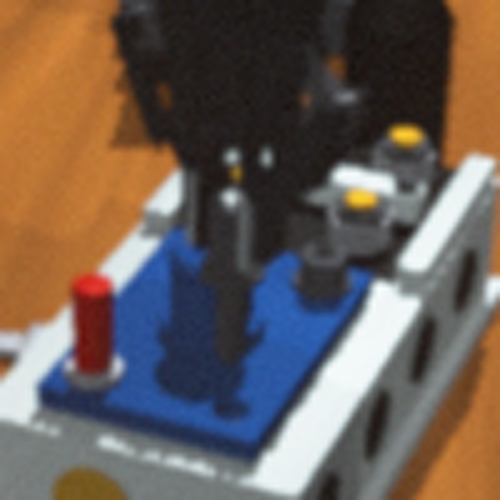

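Bolt tip (335.6,241.6) stands over the hole (336.4,251.6); the offset matches the small computed correction. Lowering.

step_arm([
  [0,0.6,-0.9,0,0,0,255],
  [10,0.6,-0.9,0,0,0,255],
  [18,0.6,-0.9,0,0,0,255],
  [24,0.6,-0.9,0,0,0,255],
  [29,0.6,-0.9,0,0,0,255],
  [34,0.6,-0.9,0,0,0,255],
  [39,0.6,-0.9,0,0,0,255],
  [39,0.6,-0.9,0,0,0,255],
])

```text
time_s: 21.92
eef_pos: [0.578, -0.008, 0.1345]
eef_rot: [0.627, -0.325, 0.628, 0.326]
wrist_force: [-0.5, 0.1, -0.8]
opening: 0.258
```

step_arm([
  [4,0,0,0,0,0,255],
  [8,0,0,0,0,0,255],
  [12,0,0,0,0,0,255],
  [16,0,0,0,0,0,255],
  [20,0,0,0,0,0,255],
  [24,0,0,0,0,0,255],
  [28,0,0,0,0,0,255],
  [29,0,0,0,0,0,255],
  [29,0,0,0,0,0,255],
])

```text
time_s: 23.05
eef_pos: [0.5784, -0.0081, 0.1059]
eef_rot: [0.628, -0.326, 0.628, 0.326]
wrist_force: [1.1, -0.5, -1.0]
opening: 0.262
```

step_arm([
  [1.5,0,0,0,0,0,255],
  [3,0,0,0,0,0,255],
  [4,0,0,0,0,0,255],
  [4.5,0,0,0,0,0,255],
  [4.5,0,0,0,0,0,255],
])

```text
time_s: 23.68
eef_pos: [0.5785, -0.0081, 0.1023]
eef_rot: [0.628, -0.326, 0.628, 0.326]
wrist_force: [-2.5, 0.6, 5.9]
opening: 0.258
```

Seated with 6 N contact. Releasing and retreating.

step_arm([
  [0,0,0,0,0,0,140],
  [0,0,0,0,0,0,140],
  [0,0,0,0,0,0,140],
  [-15,0,0,0,0,0,140],
  [-45,0,0,0,0,0,140],
  [-90,0,0,0,0,0,140],
  [-140,0,0,0,0,0,140],
  [-160,80,60,0,0,0,140],
  [-160,130,150,0,0,0,140],
  [-160,130,150,0,0,0,140],
])

```text
time_s: 24.92
eef_pos: [0.5587, 0.1766, 0.2628]
eef_rot: [0.629, -0.326, 0.627, 0.325]
wrist_force: [0.6, -1.4, -1.5]
opening: 0.454
```

Run:
```python
from h import *
st(); p,d=snap('side');p2,d2=snap('top')
a=cv2.resize(p[170:290,280:400,::-1],(400,400),interpolation=cv2.INTER_CUBIC)
b=cv2.resize(p2[130:350,120:340,::-1],(400,400),interpolation=cv2.INTER_CUBIC)
cv2.imwrite('pics/f.png',np.hstack([a,b]))
```

```text
{'time_s': 24.925, 'q': [0.1038, 0.1782, 1.5458, -0.0, 1.4149, -2.4231], 'eef_pos': [0.5587, 0.1766, 0.2628], 'eef_rot': [0.6287, -0.3256, 0.627, 0.3249], 'wrist_force': [0.6198, -1.3558, -1.4569], 'opening': 0.4541}
```

View pics/f.png

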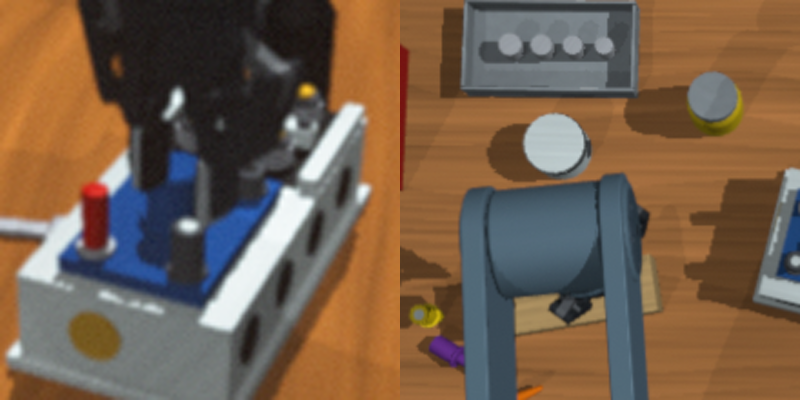

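Both fasteners look seated and upright. But the purple item at top px ~(147,322) now looks tipped or displaced, so I'm checking it numerically against earlier pictures.

Run:
```python
from h import *
def blobs(p,nm):
    hs=cv2.cvtColor(p,cv2.COLOR_RGB2HSV)
    for c,lo,hi,smin in(('purple',128,150,90),('orange',8,16,225),('yellow',24,34,150),('green',50,80,120)):
        m=((hs[...,0]>=lo)&(hs[...,0]<=hi)&(hs[...,1]>=smin)&(hs[...,2]>70)).astype(np.uint8)
        n,l,s,ce=cv2.connectedComponentsWithStats(m)
        print(nm,c,[(s[i,:5].tolist()) for i in range(1,n) if s[i,4]>25])
for f in('t0','s0','s2'):blobs(cv2.imread('pics/%s.png'%f)[:,:,::-1].copy(),f)
for n in('top','side'):
    p,d=load(n);blobs(p,n+' now');cv2.imwrite('pics/now_%s.png'%n,p[:,:,::-1])
```

```text
t0 purple [[163, 334, 15, 13, 116]]
t0 orange [[192, 334, 14, 11, 117]]
t0 yellow [[279, 180, 29, 24, 211], [125, 297, 19, 13, 146]]
t0 green [[234, 282, 11, 10, 85]]
s0 purple [[381, 388, 17, 38, 322]]
s0 orange [[382, 354, 17, 34, 317]]
s0 yellow [[222, 276, 31, 33, 695], [323, 425, 20, 38, 450]]
s0 green [[561, 32, 19, 5, 56], [557, 179, 15, 11, 107], [329, 304, 12, 24, 175]]
s2 purple [[348, 423, 35, 44, 536]]
s2 orange [[392, 393, 29, 58, 586]]
s2 yellow [[222, 275, 31, 34, 704], [324, 426, 19, 37, 436]]
s2 green [[557, 179, 15, 11, 111], [573, 181, 10, 10, 61], [330, 305, 9, 22, 129]]
top now purple [[136, 315, 20, 17, 196]]
top now orange [[185, 343, 13, 8, 46]]
top now yellow [[279, 180, 29, 24, 212], [126, 298, 18, 12, 140]]
top now green []
side now purple [[348, 423, 35, 44, 532]]
side now orange [[392, 393, 29, 58, 606]]
side now yellow [[222, 276, 31, 33, 702], [324, 426, 19, 37, 423]]
side now green [[561, 32, 19, 5, 60], [557, 179, 15, 11, 107], [573, 181, 12, 10, 76], [330, 304, 11, 23, 204]]
```

View pics/now_side.png

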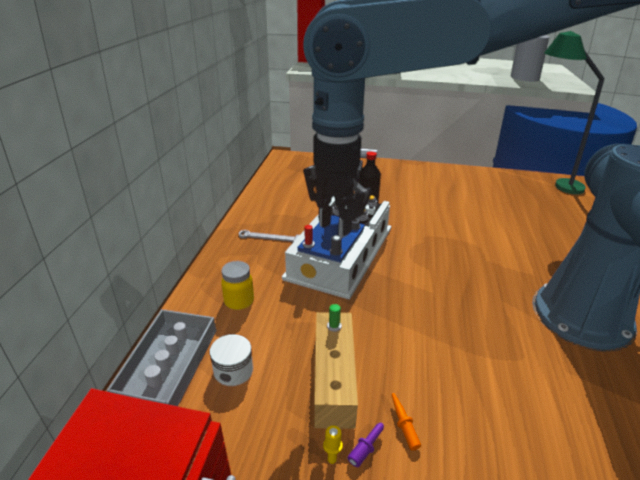

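Orange and purple (loose decoys) are lying down; they were toppled around the drift grasp, between 6.1 and 8.95 s. That's a disturbance to mend. I'll clear the arm from the view and measure them.

Run:
```python
from h import *
to([.45,-.1,.35],np.deg2rad(-35.2))
s0=cv2.imread('pics/s0.png')[:,:,::-1]; hs=cv2.cvtColor(s0.copy(),cv2.COLOR_RGB2HSV)
# width profile of saturated object per row
for nm,x0,x1,y0,y1 in(('orange',372,412,346,392),('purple',372,412,384,432),('yellow',315,352,422,468)):
    print(nm)
    for v in range(y0,y1,3): print(v,' '.join('%3d/%3d'%(hs[v,u,0],hs[v,u,2]) for u in range(x0,x1,3)))
```

```text
shift [ -88.3  -71.7 -291.9] turn [0.4 0.2 0. ]
orange
346  14/181  14/183  14/177  14/182  14/183  14/167  14/174  14/180  14/189  15/190  14/181  15/189  14/199  14/199
349  13/180  14/180  14/180  14/181  15/180  14/164  14/179  14/186  14/190  15/193  14/180  15/191  15/199  14/199
352  14/181  15/181  14/179  14/186  14/180  14/198  19/251  19/251  16/241  15/190  15/181  15/191  15/196  15/199
355  14/179  15/181  14/179  14/187  14/181  14/203  19/251  19/251  19/251  14/197  15/179  15/191  14/198  14/197
358  14/178  15/179  15/182  14/185  14/184  13/134  14/213  15/237  14/198  14/183  14/182  14/188  14/196  15/198
361  14/181  14/178  14/182  14/187  14/180  13/129  13/144  13/142  13/131  15/189  14/181  14/188  14/199  14/203
364  14/177  14/177  14/181  15/185  14/175  13/132  13/143  13/139  12/133  15/187  14/183  15/190  14/196  15/197
367  14/181  14/177  14/182  14/182  14/197  13/136  13/146  13/140  13/144  14/192  14/186  15/187  15/194  14/198
370  14/181  13/177  14/179  14/184  16/240  13/138  12/145  12/137  14/193  14/187  15/187  14/189  15/197  14/199
3
[... 3708 characters left out ...]
/132  25/124  26/237  19/ 99  13/ 88  13/ 92  14/ 97
452  14/ 83  14/ 81  13/ 87  14/ 82  23/125  24/147  25/146  25/145  20/ 99  13/ 87  13/ 88  15/ 92  13/ 94
455  14/ 92  12/ 84  14/ 81  13/ 83  19/ 91  25/131  24/130  22/ 97  14/ 81  14/ 86  13/ 87  13/ 94  13/109
458  13/ 96  13/ 96  14/ 86  14/ 82  20/ 98  25/133  24/113  22/ 82  14/ 84  14/ 98  14/ 88  14/ 89  13/128
461  14/ 95  13/101  14/ 84  14/ 85  17/ 92  25/123  25/109  18/ 82  14/ 83  14/ 98  14/ 97  12/ 92  13/127
464  14/165  14/149  14/ 95  14/ 92  13/ 86  16/ 87  15/ 83  14/126  14/137  14/166  15/170  15/165  14/156
467  14/173  14/173  13/128  13/105  14/ 88  13/ 84  15/ 77  14/142  14/159  14/164  15/179  14/180  14/172
```

step_arm([
  [-40,-30,-50,0,0,0,140],
  [-88,-72,-110,0,0,0,140],
  [-88,-72,-170,0,0,0,140],
  [-88,-72,-230,0,0,0,140],
  [-88,-72,-292,0,0,0,140],
  [-88,-72,-292,0,0,0,140],
  [-88,-72,-292,0,0,0,140],
])

```text
time_s: 25.9
eef_pos: [0.4485, -0.1066, 0.3497]
eef_rot: [0.629, -0.325, 0.628, 0.324]
wrist_force: [0.6, 0.9, -0.1]
opening: 0.447
```

Run:
```python
from h import *
st()
# initial upright: triangulate handle tops (t0 blob bright top vs side top)
def tri(ut,us):
    o1,r1=ray('top',[ut]);o2,r2=ray('side',[us]);A=np.c_[r1[0],-r2[0]];k=np.linalg.lstsq(A,o2-o1,rcond=None)[0]
    a=o1+k[0]*r1[0];b=o2+k[1]*r2[0];return ((a+b)/2).round(4),np.linalg.norm(a-b).round(4)
print('orange top',tri((196.5,339),(391.5,354)));print('purple top',tri((168.5,341),(390,393)));print('yellow top',tri((132,303),(333,432)))
p,d=snap('top');p2,d2=snap('side')
W=world('top',d);hs=cv2.cvtColor(p,cv2.COLOR_RGB2HSV)
R=np.zeros((480,640),bool);R[270:400,110:260]=1
for c,lo,hi in(('purple',125,155),('orange',0,0)):
    m=R&(hs[...,0]>=lo)&(hs[...,0]<=hi)&(hs[...,1]>90) if lo else R&(W[...,2]>.008)&(hs[...,1]>200)&(W[...,0]<.5)&((hs[...,2]>225)|(hs[...,2]<150))&(np.arange(480)[:,None]>322)
    X=W[m];print(c,m.sum(),X.mean(0).round(3),X.min(0).round(3),X.max(0).round(3))
b=cv2.resize(p[270:375,110:260,::-1],(0,0),fx=4,fy=4,interpolation=cv2.INTER_CUBIC)
c=cv2.resize(p2[370:475,310:440,::-1],(0,0),fx=1.5,fy=1.5) 
c2=cv2.resize(p2[380:475,330:430,::-1],(200,190))
im=np.zeros((600,600,3),np.uint8);im[:420,:600]=b
e=cv2.resize(p[225:300,320:420,::-1],(240,180));im[420:600,:240]=e;im[420:600,240:440]=c2[:180]
cv2.imwrite('pics/g.png',im)
```

```text
{'time_s': 25.9, 'q': [-0.4917, -0.1618, 1.7166, -0.0001, 1.5851, -3.016], 'eef_pos': [0.4485, -0.1066, 0.3497], 'eef_rot': [0.6286, -0.325, 0.628, 0.324], 'wrist_force': [0.6341, 0.8637, -0.0607], 'opening': 0.4473}
orange top (array([0.4369, 0.2932, 0.1046]), np.float64(0.0017))
purple top (array([0.4327, 0.3581, 0.0833]), np.float64(0.0003))
yellow top (array([0.5135, 0.4424, 0.0787]), np.float64(0.0019))
purple 296 [0.466 0.415 0.023] [ 0.44   0.373 -0.002] [0.489 0.451 0.034]
orange 244 [0.407 0.353 0.021] [0.379 0.309 0.009] [0.429 0.406 0.031]
```

View pics/g.png

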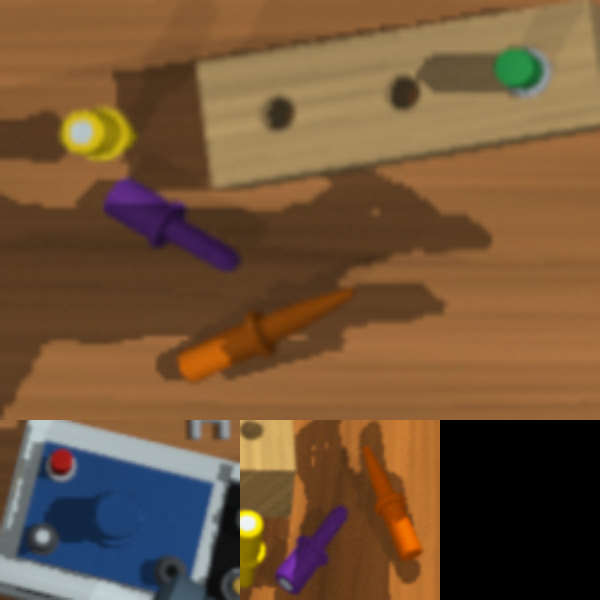

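Run:
```python
from h import *
s0=cv2.imread('pics/s0.png'); a=cv2.resize(s0[230:430,270:420],(400,533),interpolation=cv2.INTER_CUBIC)[:400]
m=cv2.imread('pics/m1.png')[:,400:]
for nm,(x,y,w,h) in dict(orange_top=(300,310,56,40),orange_collar=(290,355,64,40),bolt_top=(150,360,60,38),green=(140,190,60,50)).items():
    A=a[y:y+h,x:x+w].astype(np.float32).sum(2);B=m[y:y+h,x:x+w].astype(np.float32).sum(2)
    print(nm,np.round(np.array(cv2.phaseCorrelate(A,B,cv2.createHanningWindow((w,h),cv2.CV_32F))[0])/2.667,2),'px')
```

```text
orange_top [0.05 0.04] px
orange_collar [ 0.08 -0.02] px
bolt_top [0.02 0.04] px
green [0.03 0.03] px
```

The last view shows both fasteners home: the drift at the inset's red spot and the bolt at its grey-topped spot, with the cover aligned. Purple lies about 25 mm from the standing yellow bolt. Lifting it back onto its 8 mm tip would probably knock yellow or more over, so I'm leaving both fallen decoys and handing in.

Run:
```python
from h import *
p,d=load('side');W=world('side',d);hs=cv2.cvtColor(p,cv2.COLOR_RGB2HSV)
m=(hs[...,1]>150)&((hs[...,0]<6)|(hs[...,0]>174))&(W[...,2]>.095)&(W[...,2]<.16)&(abs(W[...,0]-.645)<.03)&(abs(W[...,1]+.02)<.04)
print('drift handle',m.sum(),W[m].mean(0).round(4),'top z',W[m][:,2].max().round(4))
m=(hs[...,1]<110)&(W[...,2]>.105)&(W[...,2]<.16)&(abs(W[...,0]-.579)<.02)&(abs(W[...,1]+.008)<.02)
print('bolt head',m.sum(),W[m].mean(0).round(4),'top z',W[m][:,2].max().round(4),'expect tops .142,.130; seats',head(35,125),head(-35,125))
st();print(ctrl.hand_in())
```

```text
drift handle 118 [ 0.643  -0.0178  0.1263] top z 0.1442
bolt head 129 [ 0.5763 -0.0015  0.1215] top z 0.1322 expect tops .142,.130; seats [ 0.64701748 -0.02400438] [ 0.57889496 -0.0079009 ]
{'time_s': 26.0, 'q': [-0.4881, -0.1599, 1.7158, 0.0004, 1.5848, -3.0152], 'eef_pos': [0.4494, -0.1051, 0.3493], 'eef_rot': [0.6281, -0.3256, 0.6275, 0.3252], 'wrist_force': [0.8156, 0.0987, -0.4117], 'opening': 0.4523}
the job is handed in; nothing more can be done
None
```

The cover, drift and bolt are done as asked, but two loose things on the bench got knocked over, so "do not disturb the other things" was not fully met. I handed the job in at 26 s.

- **Cover, drift and bolt:** I swung the cover back by its stub. I then pushed the red drift fully down in the diagonal hole, followed by the black bolt in the other open hole. The last checks put the drift's top at 144 mm (142 expected) and the bolt's head at 132 mm (130 expected). That is within camera error, and both looked upright with the gripper well clear.
- **What went wrong:** the orange drift look-alike and the purple bolt look-alike, both standing on their tips near the rack, were found lying on the bench. The orange one still stood at 6.2 s, and both were down by 8.95 s, while I was picking up the drift. I saw no contact and don't know the cause, but I have to assume my motion did it.
- **Why I left them:** purple lies about 25 mm from the standing yellow bolt, so lifting it back risked knocking over more.
- **Other items:** the green punch, yellow bolt and yellow jar were unmoved in the pictures. I didn't measure the piston, bearing, wrench or oil bottle again, but none looked moved in the later pictures.

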